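# Slide a reagent tray across the gap onto the shelf

### The arm

A 7-joint arm with a two-finger parallel gripper is mounted at the origin on the work surface. World frame = base frame: x ahead of the robot, y to its left, z up, the work surface at z = 0. Lengths are in m, angles in rad, forces in N, time in s.
With the tool pointing down it reaches from about 0.35 to 0.9 m from the base axis. Payload 8.1 kg.
Tool frame: the origin (TCP) lies on the centre line of the jaws, within the pads' length; the fingertips stand 19 mm ahead of it and the grasp point (between the pads) is the TCP; z points along the fingers, y is the direction in which the jaws open and shut (so a half turn about z gives the same grasp; the last joint's range is limited). The gripper opens to 92 mm and grips with 3 to 60 N. Pads are 19 mm wide; open, the fingers measure 130 mm over their backs; the gripper's body (75 mm by 190 mm) begins 47 mm behind the grasp point.
Start: joints at [-1.407, 0.434, 0.025, 1.573, -0.012, 1.134, -0.075], TCP at [0.165, 0.603, 0.246] pointing down, gripper open.
Joint ranges: [-2.62, 2.62], [-0.44, 2.09], [-1.27, 1.32], [0.08, 2.57], [-1.32, 4.46], [0.12, 2], [-2.74, 2.74]. Speed limits (rad/s): [2.22, 2.22, 3.01, 3.01, 3.14, 3.14, 3.14].

### API

Orientations are given as a rotation vector (axis times angle).
In Python, from cell import monitor, imaging, workorder, outline_of gives the robot as it stands.
- The arm moves only by the tool move_arm, never from a script. Its argument "series" is a list of rows, each a list of 6 numbers: the shift along the world's x, y, z in cm, then the turn, a rotation vector about the world's x, y, z in degrees. A call has 1 to 8 rows; each row shifts and turns the commanded pose from where the row before left it; what a row does not reach is not made up. A row lasts 1/10 s, in which the tool goes at most 50 mm and 8.59 degrees, less where a joint would pass 70% of its speed; a pose out of reach is approached as far as the arm can. A call with a gripper value outside its range is refused whole. "grip" is the opening, from 0 (shut) to 1 (fully open), set as the call begins (left out, the last holds). The fingers move at their own pace and stop on an object; "force" is the grip in N (left out, the last holds). Time passes only in rows, so rows that do not move let the fingers close. It gives the time, the measured TCP pose, the force and the opening at its end, in the units of the state.
- monitor.observe(): the state, without advancing time (a new reading comes with each control period).
- imaging.get_image(name): name is "scene" or "side" or "wrist"; returns a dict with "color" (420x560x3 uint8, red, green, blue), "fx", "fy", "cx", "cy" (pixels), "rvec" (rotation vector, rad) and "tvec" (3), from world to camera coordinates, as OpenCV has them; the wrist camera has in their place "mount" (4x4, takes a point from camera to tool coordinates, whose origin is the TCP and whose axes are the flange's). Camera axes: x right, y down, z forward; pixel columns grow to the right and rows downward; lengths in m; the calibration is good to about 2 mm. A picture is of the moment at which its call begins: read the wrist's pose just before it. There is no depth.
- workorder.sign_off(): hands the job in, once; it reports no verdict.
Trained networks look in the newest picture that a camera, given by its name, has taken for a name from the list of things; names that differ only in an ending like _2 or _b are one class to them, and where a whole thing is asked for, a point or a joint stands for the part that bears it (a point fixed in the world has none). Each returns a list of dicts, best first, with "p" (0 to 1); they miss things now and then, are a little off and sometimes report something else, mostly with a low value. They report only what shows in the picture. A call takes as long as a camera call.
- outline_of(camera, thing): "mask" (420x560 bool, what is visible of it) and "rect" ([left, top, width, height] in pixels, round what is visible of it).
The state is a dict: "clock": time; "joints": joint angles; "dq": joint speeds; "joint_efforts": joint torques, N m; "position": TCP position; "ee_rot": TCP orientation; "force": force on the tool from outside, world axes, zero at the start; "ft_torque": the same for the moment, N m; "width": opening from 0.0 (shut) to 1.0 (fully open).
Only numpy, scipy, OpenCV 4.12 (cv2) and the standard library are available. Lean on these libraries where they do the work, as an engineer would, in place of code of your own. Each camera call takes 0.05 s, during which the arm holds its last target. There are 200 camera calls.

### The job

Slide the blue reagent tray from the white prep stand across the gap onto the blue-green shelf, keeping it level: its heavy front end must not sag into the gap, and it must stay sliding on the surfaces, not be lifted or carried. Press it gently but firmly home, straight and flush against the buffer of the yellow stop bar for about half a second, then let go; move it slowly, never force it down or against the bar, keep the bottles standing in it, and leave the other things on the bench alone.

Things in the scene. Friction and masses are not known exactly. Their poses are not given: they have to be found in the camera images.
- tray: blue open reagent tray, 150 (x) x 220 (y) x 28 mm high, floor and walls 5 mm, empty mass about 0.25 kg; its front end is +y, where three bottles stand in a row of cells, so with about 0.8 kg in all its balance point lies only about 50 to 60 mm behind the front edge. An orange grip tab stands on the rear wall. Origin: centre of the underside; z up. It starts on the prep stand, front end towards the shelf.
- tray_grip (a point): point on the orange grip tab at the tray's rear end, 38 mm above the tray's underside and 104 mm behind the tray's centre. The tab is 70 mm wide (tray x), 12 mm thick (tray y: pinch it across this), its top 50 mm above the underside; the space in front of it inside the tray is empty for 150 mm.
- tray_nose (a point): middle of the lower front edge of the tray (underside level, 110 mm ahead of the tray's origin)
- tray_heel (a point): middle of the lower rear edge of the tray (underside level, 110 mm behind the tray's origin). While the front hangs over the gap the rear must be held down with up to about 8 N; once the front rests on the shelf it needs none, and rises with the shelf's height.
- prep_stand: fixed riser, white top 220 (x) x 260 (y) mm, 70 mm above its origin, which is at the centre of its foot on the bench; its +y points to the shelf, its edge on that side is 130 mm from the origin. A green gas pipe lies low in the gap.
- shelf: fixed blue-green shelf beyond the gap, level, with square ends, in line with the prep stand to within 2 degrees and 10 mm sideways: top 220 (x) x 300 (y) mm, 70 mm above its origin (centre of its foot). Its top is from level with to 3 mm higher than the prep stand's. The top begins 150 mm from the origin on the -y side; an aluminium lead-in ramp in front of that falls 6 mm over 15 mm. Between the prep stand's edge and the shelf top are 105 to 125 mm.
- stop: fixed yellow stop bar on the far end of the shelf top, 170 (x) x 20 (y) x 32 mm high, square to the shelf; origin: centre of its underside. A black buffer plate on its -y side meets the tray, 12 to 37 mm from the origin: set differently each time, not measured, to be seen or felt. It is rigid: pushing on adds several N per mm; about 8 N is firm, 15 N too much (sliding alone: 1 to 4 N).
- bottle0: closed amber glass bottle, 41 mm across, 78 mm high, about 0.19 kg (0.15 to 0.24), standing loose in the -x cell at the tray's front end, 82 mm ahead of the tray's centre; origin at the centre of its underside
- bottle1: closed amber glass bottle, 41 mm across, 78 mm high, about 0.19 kg (0.15 to 0.24), standing loose in the middle cell at the tray's front end, 82 mm ahead of the tray's centre; origin at the centre of its underside
- bottle2: closed amber glass bottle, 41 mm across, 78 mm high, about 0.19 kg (0.15 to 0.24), standing loose in the +x cell at the tray's front end, 82 mm ahead of the tray's centre; origin at the centre of its underside
- tube_rack: bystander: loose blue test-tube rack 120 (x) x 50 mm, 107 mm high with its tubes, origin at the centre of its underside
- flask: bystander: loose green conical flask 72 mm across, 100 mm high, origin at the centre of its underside
- beaker: bystander: loose white beaker 66 mm across, 85 mm high, origin at the centre of its underside

How it is judged:
By the outcome, as a careful person would: the job done as asked, in the order asked, and still so for the second after the job is handed in, with the robot touching nothing.
It also fails if it takes over 69 s, if anything falls off the work surface, if the arm or the gripper's body presses on something with over 40 N, if the wrist force passes 120 N, or if a joint passes its speed limit or range.

## Working session

There is one attempt and no reset: what is moved stays moved. The work goes in short steps, Python scripts to look and compute and a tool call to move; the robot and the scene stay as the last step left them, time stands still between calls to the robot, and variables do not carry over. Pictures are saved under pics/ and viewed, about 8 in all and at most 12, crops included, and the job is handed in when it is done.

Besides the shell and the picture viewer there is one more tool, called after "Request:" as a command line: name --pt "numbers of a row" for each row, then --argument value for the rest. move_arm: Moves the arm, as the interface text tells. Its arguments: {"type":"object","properties":{"series":{"type":"array"},"grip":{"type":"number"},"force":{"type":"number"}},"required":["series"]}

```bash
mkdir -p pics; python3 - <<'E'
from cell import monitor, imaging
import cv2,numpy as np
s=monitor.observe(); print(s)
ims=[]
for n in ["scene","side","wrist"]:
    d=imaging.get_image(n); cv2.imwrite(f"pics/{n}0.png",d["color"][:,:,::-1]); 
    print(n,{k:np.round(v,4).tolist() for k,v in d.items() if k!="color"})
E
```

```text
{'clock': 0.0, 'joints': array([-1.40660354,  0.43521335,  0.0249781 ,  1.57412539, -0.011578  ,
        1.1339859 , -0.07510498]), 'dq': array([ 0.00093811, -0.00056703, -0.00145624, -0.00048329, -0.00061601,
       -0.0009505 , -0.0003175 ]), 'joint_efforts': array([-6.75218780e-04, -6.67831492e+01,  9.84431393e-01, -3.14470804e+01,
       -6.07314846e-02,  4.26776439e-02,  1.82213312e-04]), 'position': array([0.16470786, 0.60239573, 0.24494005]), 'ee_rot': array([-4.17938760e-01, -3.11362143e+00,  2.49245910e-03]), 'force': array([-0.68966999,  0.57456524, -0.07603522]), 'ft_torque': array([-0.00367294, -0.00122874,  0.03648216]), 'width': 1.0004805224497566}
scene {'fx': 458.6412, 'fy': 458.6412, 'cx': 279.1192, 'cy': 211.9998, 'rvec': [0.7495, 2.48, -1.2621], 'tvec': [0.5165, -0.1271, 1.533]}
side {'fx': 388.485, 'fy': 388.485, 'cx': 276.9282, 'cy': 216.4393, 'rvec': [2.2925, -0.0801, 0.0229], 'tvec': [-0.6331, 0.0899, 1.16]}
wrist {'fx': 289.048, 'fy': 289.048, 'cx': 280.8652, 'cy': 211.114, 'mount': [[0.0002, -0.9522, -0.3056, 0.0827], [1.0, -0.0001, 0.001, 0.001], [-0.001, -0.3056, 0.9522, -0.1388], [0.0, 0.0, 0.0, 1.0]]}
```

View pics/scene0.png

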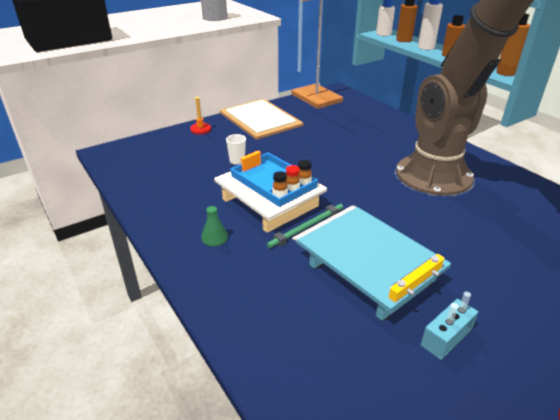

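View pics/side0.png

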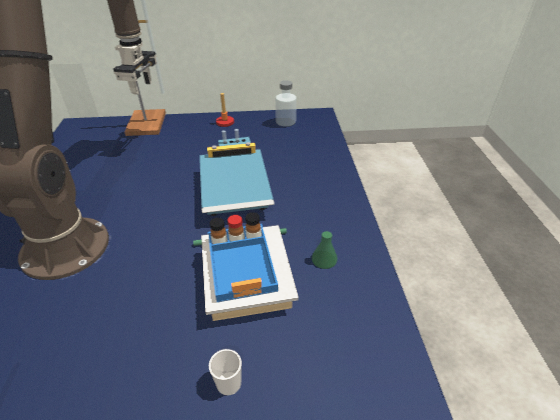

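The scene shows the tray (~272,180) on the white stand with its orange tab (~251,161) at the far side, the gap and pipe, the shelf (~372,255) and the yellow stop (~418,277). In the side view the tray is at (240,262), the shelf at (235,180), the beaker (227,372) behind the stand, and the flask (325,250) to the right. Next I'll fit poses from both views.

```bash
cat > h.py <<'E'
import numpy as np,cv2
from cell import monitor, imaging, outline_of
from scipy.optimize import minimize
from scipy.spatial.transform import Rotation as R
def cam(d,s=None):
    K=np.array([[d["fx"],0,d["cx"]],[0,d["fy"],d["cy"]],[0,0,1]])
    if "mount" in d:
        T=np.eye(4);T[:3,:3]=R.from_rotvec(s["ee_rot"]).as_matrix();T[:3,3]=s["position"]
        W=np.linalg.inv(T@np.array(d["mount"]));return K,W[:3,:3],W[:3,3]
    return K,cv2.Rodrigues(np.array(d["rvec"]))[0],np.array(d["tvec"]).ravel()
def proj(c,P):
    q=(np.atleast_2d(P)@c[1].T+c[2])@c[0].T;return q[:,:2]/q[:,2:]
def ray(c,uv,z):
    o=-c[1].T@c[2];v=c[1].T@np.linalg.inv(c[0])@np.array([uv[0],uv[1],1.]);return o+v*(z-o[2])/v[2]
def tri(obs):
    A=[];b=[]
    for c,uv in obs:
        o=-c[1].T@c[2];v=c[1].T@np.linalg.inv(c[0])@np.array([uv[0],uv[1],1.]);v/=np.linalg.norm(v)
        M=np.eye(3)-np.outer(v,v);A.append(M);b.append(M@o)
    return np.linalg.lstsq(np.vstack(A),np.hstack(b),rcond=None)[0]
E
python3 - <<'E'
from h import *
C={};I={};M={}
for n in ["scene","side"]:
    d=imaging.get_image(n);C[n]=cam(d);I[n]=d["color"]
    for t in ["tray","tray_grip","prep_stand","shelf","stop","bottle0","flask","beaker","tube_rack"]:
        r=outline_of(n,t); M[n,t]=r
        print(n,t,[(round(x["p"],2),x["rect"]) for x in r][:3])
def rgb2hsv(i):return cv2.cvtColor(i,cv2.COLOR_RGB2HSV)
for t in ["prep_stand","shelf","tray","stop"]:
    for n in C:
        m=M[n,t][0]["mask"].astype(np.uint8)
        if t=="prep_stand":
            h=rgb2hsv(I[n]);m=m&((h[...,1]<60)&(h[...,2]>140)).astype(np.uint8)
        p=cv2.convexHull(cv2.findNonZero(m))
        a=cv2.approxPolyDP(p,3,True)[:,0]
        print(t,n,a.tolist())
        z={"prep_stand":.07,"shelf":.072,"tray":.098,"stop":.104}[t]
        print(np.round([ray(C[n],u,z)[:2] for u in a],3).tolist())
for t in ["tube_rack","flask","beaker"]:
    for n in C:
        if M[n,t]:
            x,y,w,h=M[n,t][0]["rect"];print(t,n,ray(C[n],(x+w/2,y+h/2),.045).round(3))
# orange tab centroid
cs=[]
for n in C:
    h=rgb2hsv(I[n]);m=((h[...,0]>8)&(h[...,0]<20)&(h[...,1]>200)&(h[...,2]>170)).astype(np.uint8)
    k=M[n,"tray"][0]["rect"];mm=np.zeros_like(m);mm[k[1]-15:k[1]+k[3]+10,k[0]-10:k[0]+k[2]+10]=1
    m&=mm;nn,_,st,ce=cv2.connectedComponentsWithStats(m);i=1+st[1:,4].argmax();print(n,"tab",st[i],ce[i]);cs.append((C[n],ce[i]))
print("tab",tri(cs))
E
```

```text
scene tray [(0.64, [231.2, 151.2, 86.7, 55.4])]
scene tray_grip [(0.97, [233.4, 155.6, 82.9, 52.7])]
scene prep_stand [(0.8, [213.7, 170.0, 129.3, 75.8])]
scene shelf [(0.81, [295.7, 205.2, 156.3, 114.5])]
scene stop [(0.77, [383.4, 256.2, 60.8, 46.2]), (0.42, [231.5, 151.9, 86.1, 59.4])]
scene bottle0 [(0.9, [272.4, 173.3, 17.4, 23.5]), (0.78, [286.7, 165.0, 14.8, 26.3]), (0.54, [299.2, 156.7, 12.4, 28.4])]
scene flask [(0.84, [198.2, 205.4, 29.7, 40.8])]
scene beaker [(0.79, [225.7, 133.7, 18.8, 29.7]), (0.46, [233.8, 151.1, 81.2, 55.5])]
scene tube_rack [(0.79, [422.6, 293.1, 58.6, 63.8])]
side tray [(0.57, [207.7, 231.1, 69.4, 71.3])]
side tray_grip [(0.84, [208.9, 222.5, 67.6, 80.2])]
side prep_stand [(0.67, [195.9, 227.3, 102.6, 92.3])]
side shelf [(0.62, [201.6, 153.5, 71.6, 62.2])]
side stop [(0.84, [207.8, 141.9, 46.9, 14.7])]
side bottle0 [(0.94, [208.5, 216.0, 20.0, 25.9]), (0.81, [229.7, 214.2, 15.5, 25.8]), (0.66, [246.0, 209.2, 15.0, 28.9])]
side flask [(0.83, [313.8, 234.9, 20.3, 37.3]), (0.42, [210.6, 216.4, 17.9, 23.7])]
side beaker [(0.9, [209.7, 350.8, 30.0, 46.4])
[... 1260 characters left out ...]
, [397, 301], [388, 297], [393, 283], [428, 257]]
[[0.412, 0.36], [0.461, 0.39], [0.555, 0.403], [0.597, 0.402], [0.605, 0.384], [0.567, 0.36], [0.442, 0.344]]
stop side [[254, 145], [250, 153], [209, 157], [207, 151], [213, 146], [246, 142]]
[[0.577, 0.36], [0.562, 0.308], [0.422, 0.294], [0.412, 0.333], [0.431, 0.365], [0.549, 0.383]]
tube_rack scene [0.504 0.479 0.045]
tube_rack side [0.488 0.519 0.045]
flask scene [ 0.765 -0.102  0.045]
flask side [ 0.756 -0.127  0.045]
beaker scene [ 0.503 -0.451  0.045]
beaker side [ 0.496 -0.452  0.045]Traceback (most recent call last):
  File "<stdin>", line 27, in <module>
TypeError: slice indices must be integers or None or have an __index__ method
```

```bash
python3 -c "
import cv2
a=cv2.imread('pics/scene0.png')[110:320,180:460];b=cv2.imread('pics/side0.png')[120:330,150:430]
import numpy as np
o=np.hstack([a,b]);cv2.imwrite('pics/c.png',cv2.resize(a,None,fx=2.8,fy=2.8,interpolation=2));cv2.imwrite('pics/d.png',cv2.resize(b,None,fx=2.8,fy=2.8,interpolation=2))"
```

Request:
move_arm --pt "2.5 -3.2 0.5 0 0 0" --pt "2.5 -3.2 0.5 0 0 3" --pt "2.5 -3.2 0.5 0 0 3" --pt "2.5 -3.2 0.5 0 0 3" --pt "2.5 -3.2 0.5 0 0 3" --pt "2.5 -3.2 0.5 0 0 3" --pt "2.5 -3.2 0.5 0 0 3" --pt "2.5 -3.2 0.5 0 0 3" --grip 1

```text
clock: 1.95
position: [0.3657, 0.3455, 0.2862]
ee_rot: [-0.16, 3.137, 0.001]
force: [0.3, 0.3, 0.1]
width: 0.999
```

Request:
move_arm --pt "2 -4 0 0 0 1.7" --pt "2 -4 0 0 0 0" --pt "2 -4 0 0 0 0" --pt "2 -4 0 0 0 0" --pt "1.5 -4 0 0 0 0" --pt "1.5 -4 0 0 0 0" --pt "1 -4 0 0 0 0" --pt "1 -4 0 0 0 0"

```text
clock: 2.75
position: [0.4951, 0.0252, 0.286]
ee_rot: [-0.203, 3.134, 0.0]
force: [0.3, -0.2, -0.8]
width: 1.002
```

Request:
move_arm --pt "0.5 -4 0 0 0 0" --pt "0.5 -4 0 0 0 0" --pt "1 -4 0 0 0 0" --pt "1 -4 0 0 0 0" --pt "1 -4 0 0 0 0" --pt "1 -3 0 0 0 0" --pt "0 -2 0 0 0 0" --pt "0 0 0 0 0 0"

```text
clock: 3.55
position: [0.5441, -0.2269, 0.2857]
ee_rot: [0.195, -3.135, 0.003]
force: [-0.7, 0.0, -0.0]
width: 1.001
```

```bash
python3 - <<'E'
from h import *
s=monitor.observe();d=imaging.get_image("wrist");c=cam(d,s);print(s["position"],s["joints"].round(2))
cv2.imwrite("pics/w1.png",d["color"][:,:,::-1])
def tab(img,c0):
    h=cv2.cvtColor(img,cv2.COLOR_RGB2HSV);m=((h[...,0]>6)&(h[...,0]<20)&(h[...,1]>200)&(h[...,2]>150)).astype(np.uint8)
    nn,_,st,ce=cv2.connectedComponentsWithStats(m)
    e=[np.linalg.norm(ce[i]-c0)+(1e4 if st[i][4]<60 else 0) for i in range(nn)];i=int(np.argmin(e));print(st[i],ce[i]);return ce[i]
P=[.546,-.29,.105];o=[]
for n in ["scene","side"]:
    q=imaging.get_image(n);k=cam(q);o.append((k,tab(q["color"],proj(k,P)[0])))
print(tri(o)); o.append((c,tab(d["color"],proj(c,P)[0])));print(tri(o))
E
```

```text
[ 0.544134   -0.22690499  0.28569567] [-0.02  0.36  0.45  1.63 -0.16  1.19  2.16]
[242 153  18  17 193] [250.72020725 161.0880829 ]
[     0      0    560    420 235200] [279.5 209.5]
[ 0.63525005 -0.11154431  0.19860132]
[     0      0    560    420 235200] [279.5 209.5]
[ 0.59247104 -0.1818396   0.18619069]
```

View pics/w1.png

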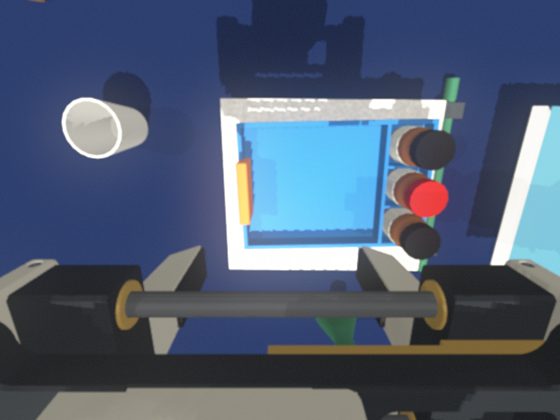

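The wrist view shows the tray with its tab at about (244,192), the stand's corners (222,100), (445,100), (229,270), and the bottles at right. I'll turn these into positions by ray casting.

```bash
python3 - <<'E'
from h import *
s=monitor.observe();d=imaging.get_image("wrist");c=cam(d,s);im=d["color"]
h=cv2.cvtColor(im,cv2.COLOR_RGB2HSV)
m=((h[...,0]>5)&(h[...,0]<24)&(h[...,1]>150)&(h[...,2]>120)).astype(np.uint8);m[:140]=0;m[240:]=0;m[:,:225]=0;m[:,262:]=0
p=cv2.findNonZero(m);r=cv2.minAreaRect(p);b=cv2.boxPoints(r);print("tab",r,b.round(1).tolist())
print(np.round([ray(c,u,.12)[:2] for u in b],4).tolist(), ray(c,r[0],.12))
i=proj(c,ray(c,r[0],.12))
# tray blue rim
m=((h[...,0]>98)&(h[...,0]<116)&(h[...,1]>150)&(h[...,2]>120)).astype(np.uint8)
m[:90]=0;m[275:]=0;m[:,:215]=0;m[:,450:]=0
m=cv2.morphologyEx(m,cv2.MORPH_OPEN,np.ones((3,3)))
p=cv2.convexHull(cv2.findNonZero(m));a=cv2.approxPolyDP(p,4,True)[:,0];print("tray",a.tolist(),np.round([ray(c,u,.098)[:2] for u in a],4).tolist())
r=outline_of("wrist","prep_stand");
if r:
    p=cv2.convexHull(cv2.findNonZero(r[0]["mask"].astype(np.uint8)));a=cv2.approxPolyDP(p,4,True)[:,0];print("stand",r[0]["p"],a.tolist(),np.round([ray(c,u,.07)[:2] for u in a],4).tolist())
# scene tab and side tab
for n,roi in [("scene",(235,145,270,180)),("side",(225,275,268,302))]:
    q=imaging.get_image(n);k=cam(q);h=cv2.cvtColor(q["color"],cv2.COLOR_RGB2HSV)
    m=((h[...,0]>5)&(h[...,0]<24)&(h[...,1]>150)&(h[...,2]>120)).astype(np.uint8);z=np.zeros_like(m);z[roi[1]:roi[3],roi[0]:roi[2]]=1;m&=z
    p=cv2.convexHull(cv2.findNonZero(m));a=cv2.approxPolyDP(p,2,True)[:,0];print(n,a.tolist());print(np.round([ray(k,u,.12)[:2] for u in a],3).tolist())
E
```

```text
Traceback (most recent call last):
cv2.error: OpenCV(4.12.0) /io/opencv/modules/imgproc/src/convhull.cpp:143: error: (-215:Assertion failed) total >= 0 && (depth == CV_32F || depth == CV_32S) in function 'convexHull'
```

```bash
python3 - <<'E'
from h import *
im=cv2.imread("pics/w1.png");h=cv2.cvtColor(im,cv2.COLOR_BGR2HSV);print(h[192,236:256].tolist(),h[300,270:272])
im=cv2.imread("pics/side0.png");h=cv2.cvtColor(im,cv2.COLOR_BGR2HSV);print(h[288,240:250].tolist())
d=imaging.get_image("wrist");print(d["color"][192,240:248].tolist(),monitor.observe()["position"])
E
```

```text
[[90, 1, 255], [20, 26, 254], [21, 103, 254], [23, 132, 255], [24, 130, 255], [24, 127, 255], [24, 126, 255], [24, 126, 255], [24, 123, 255], [24, 125, 255], [23, 128, 255], [17, 138, 254], [11, 135, 231], [8, 118, 197], [8, 113, 187], [6, 92, 180], [132, 45, 164], [107, 121, 231], [103, 133, 248], [101, 132, 250]] [[110   8  93]
 [105  11  94]]
[[13, 173, 159], [13, 169, 163], [14, 181, 158], [13, 176, 158], [14, 172, 160], [14, 174, 160], [13, 171, 161], [13, 173, 161], [13, 172, 162], [13, 167, 160]]
[[255, 234, 137], [255, 221, 128], [249, 176, 116], [215, 140, 112], [194, 131, 111], [193, 130, 108], [188, 131, 117], [153, 132, 147]] [ 0.5450318  -0.22160005  0.28576514]
```

```bash
cat > t.py <<'E'
from h import *
s=monitor.observe();d=imaging.get_image("wrist");s2=monitor.observe();c=cam(d,s2);im=d["color"];print(s["position"],s2["position"])
h=cv2.cvtColor(im,cv2.COLOR_RGB2HSV)
m=((h[...,0]>3)&(h[...,0]<28)&(h[...,1]>80)&(h[...,2]>120)).astype(np.uint8);m[:130]=0;m[250:]=0;m[:,:215]=0;m[:,270:]=0
p=cv2.findNonZero(m);r=cv2.minAreaRect(p);b=cv2.boxPoints(r);print("tab",b.round(1).tolist())
print(np.round([ray(c,u,.12)[:2] for u in b],4).tolist(), ray(c,r[0],.12))
m=((h[...,0]>98)&(h[...,0]<116)&(h[...,1]>110)&(h[...,2]>120)).astype(np.uint8)
m[:90]=0;m[275:]=0;m[:,:215]=0;m[:,450:]=0
m=cv2.morphologyEx(m,cv2.MORPH_OPEN,np.ones((3,3)))
p=cv2.convexHull(cv2.findNonZero(m));a=cv2.approxPolyDP(p,4,True)[:,0];print("tray",a.tolist(),np.round([ray(c,u,.098)[:2] for u in a],4).tolist())
r=outline_of("wrist","prep_stand")
if r:
    p=cv2.convexHull(cv2.findNonZero(r[0]["mask"].astype(np.uint8)));a=cv2.approxPolyDP(p,4,True)[:,0];print("stand",r[0]["p"],a.tolist(),np.round([ray(c,u,.07)[:2] for u in a],4).tolist())
for n,roi in [("scene",(235,145,270,180)),("side",(225,270,268,302))]:
    q=imaging.get_image(n);k=cam(q);h=cv2.cvtColor(q["color"],cv2.COLOR_RGB2HSV)
    m=((h[...,0]>5)&(h[...,0]<24)&(h[...,1]>150)&(h[...,2]>110)).astype(np.uint8);z=np.zeros_like(m);z[roi[1]:roi[3],roi[0]:roi[2]]=1;m&=z
    p=cv2.convexHull(cv2.findNonZero(m));a=cv2.approxPolyDP(p,2,True)[:,0];print(n,a.tolist());print(np.round([ray(k,u,.12)[:2] for u in a],3).tolist())
E
python3 t.py
```

```text
[ 0.5450318  -0.22160005  0.28576514] [ 0.54505091 -0.22166804  0.28581634]
tab [[230.10000610351562, 157.5], [244.5, 156.8000030517578], [247.89999389648438, 221.6999969482422], [233.60000610351562, 222.5]]
[[0.509, -0.2787], [0.5063, -0.264], [0.5776, -0.2535], [0.5806, -0.2693]] [ 0.54214494 -0.26653132  0.12      ]
tray [[432, 119], [425, 176], [388, 244], [315, 244], [244, 229], [232, 122]] [[0.4428, -0.0698], [0.5041, -0.0597], [0.5924, -0.081], [0.6041, -0.1702], [0.5958, -0.2588], [0.4741, -0.2831]]
stand 0.62 [[454, 79], [459, 106], [418, 270], [224, 267], [216, 96]] [[0.3962, -0.0438], [0.4231, -0.0291], [0.6362, -0.0175], [0.6665, -0.2832], [0.4491, -0.3079]]
scene [[259, 151], [259, 163], [243, 170], [241, 158]]
[[0.514, -0.271], [0.553, -0.208], [0.612, -0.2], [0.582, -0.264]]
side [[260, 291], [237, 296], [232, 283], [259, 279]]
[[0.578, -0.3], [0.526, -0.311], [0.514, -0.273], [0.576, -0.265]]
```

Tab top centre is about (0.545, -0.268, 0.12), with the views agreeing to about 3 mm. The yaw is about 7.3°, and the tool is at about 7.1°. Descending to the tab.

Request:
move_arm --pt "0 -2.3 -2 0 0 0" --pt "0 -2.3 -3 0 0 0" --pt "0 0 -3 0 0 0" --pt "0 0 -3 0 0 0" --pt "0 0 -2 0 0 0" --pt "0 0 -2 0 0 0" --pt "0 0 0 0 0 0" --pt "0 0 0 0 0 0"

```text
clock: 4.8
position: [0.5449, -0.269, 0.1361]
ee_rot: [0.203, -3.135, -0.0]
force: [-0.5, 0.2, 0.3]
width: 0.997
```

```bash
python3 - <<'E'
from h import *
s=monitor.observe();print(s["position"],s["ee_rot"],s["force"],s["ft_torque"])
a=imaging.get_image("side")["color"][200:330,160:330,::-1];b=imaging.get_image("wrist")["color"][:,:,::-1]
cv2.imwrite("pics/g1.png",np.hstack([cv2.resize(a,(400,306)),cv2.resize(b,(400,306))]))
E
```

```text
[ 0.54491755 -0.2689787   0.13611054] [ 2.03439821e-01 -3.13472325e+00 -1.29813296e-04] [-0.46083371  0.19230028  0.33410334] [ 0.04610306 -0.01231083 -0.02183096]
```

View pics/g1.png

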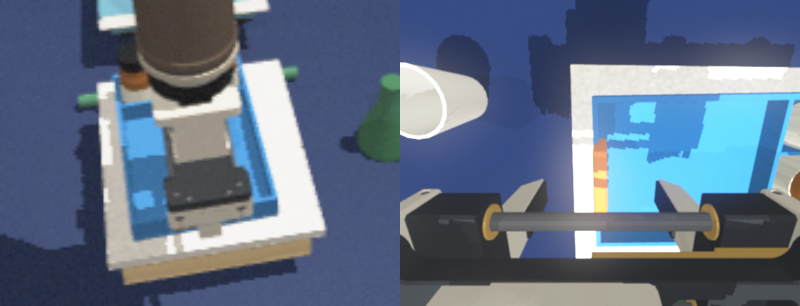

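The jaws straddle the tab, with nothing touched. Lowering to grip height and closing.

Request:
move_arm --pt "0 0 -1 0 0 0" --pt "0 0 -1 0 0 0" --pt "0 0 -0.7 0 0 0" --pt "0 0 0 0 0 0" --pt "0 0 0 0 0 0"

```text
clock: 5.4
position: [0.5446, -0.2691, 0.1085]
ee_rot: [0.203, -3.134, -0.0]
force: [-0.7, -0.8, 0.2]
width: 1.003
```

Request:
move_arm --pt "0 0 0 0 0 0" --pt "0 0 0 0 0 0" --pt "0 0 0 0 0 0" --pt "0 0 0 0 0 0" --pt "0 0 0 0 0 0" --pt "0 0 0 0 0 0" --pt "0 0 0 0 0 0" --pt "0 0 0 0 0 0" --grip 0 --force 25

```text
clock: 6.2
position: [0.5448, -0.2691, 0.1087]
ee_rot: [-0.203, 3.135, 0.0]
force: [0.1, -0.5, 0.6]
width: 0.353
```

```bash
python3 - <<'E'
from h import *
s=monitor.observe();print(s["position"],s["ee_rot"],s["force"],s["ft_torque"],s["width"]*92)
d=imaging.get_image("scene");c=cam(d);d2=imaging.get_image("side");c2=cam(d2)
for n,k in (("scene",c),("side",c2)):
  for t in ("shelf","stop"):
    r=outline_of(n,t)
    if r: print(n,t,r[0]["p"],r[0]["rect"])
# stop+shelf crops
a=d["color"][195:330,285:465,::-1];b=d2["color"][135:225,190:290,::-1]
cv2.imwrite("pics/s1.png",np.hstack([cv2.resize(a,(480,360),interpolation=2),cv2.resize(b,(320,288),interpolation=2).copy() if 0 else cv2.copyMakeBorder(cv2.resize(b,(320,288),interpolation=2),0,72,0,0,0)]))
E
```

```text
[ 0.54481531 -0.26912537  0.10874974] [-2.02945583e-01  3.13498564e+00  2.49554543e-05] [ 0.10410836 -0.51354648  0.552941  ] [ 0.08575392  0.0624831  -0.00468236] 32.43478071172896
scene shelf 0.94 [296.5, 205.6, 157.1, 113.5]
scene stop 0.73 [389.3, 253.5, 56.5, 49.3]
side shelf 0.74 [201.5, 171.3, 73.2, 43.0]
```

View pics/s1.png

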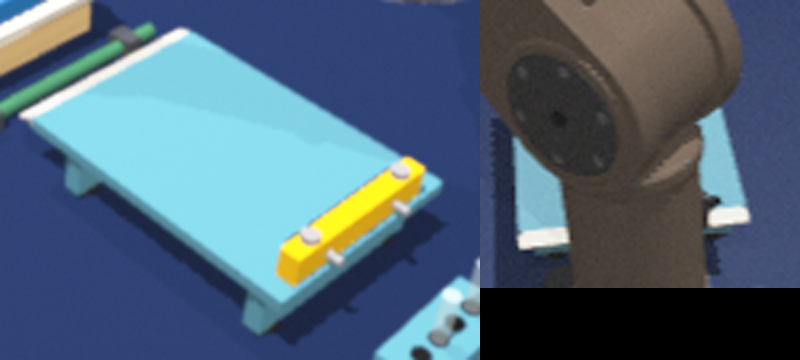

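The view shows the shelf with its pale lead-in edge and the stop at the far end; its corners are clear in the scene image. I'll fit the edges for shelf yaw while the fingers finish closing.

Request:
move_arm --pt "0 0 0 0 0 0" --pt "0 0 0 0 0 0" --pt "0 0 0 0 0 0" --pt "0 0 0 0 0 0" --pt "0 0 0 0 0 0" --pt "0 0 0 0 0 0"

```text
clock: 7.1
position: [0.5446, -0.2692, 0.1087]
ee_rot: [0.203, -3.135, -0.0]
force: [-2.5, -1.3, 1.3]
width: 0.129
```

```bash
cat > fit.py <<'E'
from h import *
# edge-line fit: shelf long edges & stand long edges from scene0 / side0 via brightness gradient along search normals
def edge(img,c,P,Q,z,w=.012,n=25):
    # P,Q world xy ends; sample normals, find max gradient; return refined world pts
    g=cv2.GaussianBlur(img,(3,3),0).astype(float);P=np.array(P);Q=np.array(Q);t=(Q-P)/np.linalg.norm(Q-P);nn=np.array([-t[1],t[0]]);out=[]
    o=np.arange(-w,w,.0005)
    for f in np.linspace(.1,.9,n):
        b=P+f*(Q-P);W=np.c_[b+o[:,None]*nn,np.full(len(o),z)];uv=proj(c,W).astype(np.float32)
        v=cv2.remap(g.astype(np.float32),uv[None,:,0].copy(),uv[None,:,1].copy(),1)[0]
        gr=np.abs(v[8:]-v[:-8]).sum(1);i=gr.argmax()+4;out.append(b+o[i]*nn)
    out=np.array(out)
    vx,vy,x,y=cv2.fitLine(out.astype(np.float32),cv2.DIST_HUBER,0,.001,.001).ravel()
    if vx*t[0]+vy*t[1]<0:vx,vy=-vx,-vy
    res=np.abs((out-[x,y])@[-vy,vx]);print("ang %.2f pt (%.4f,%.4f) res med %.4f"%(np.degrees(np.arctan2(vy,vx)),x,y,np.median(res)))
if __name__=="__main__":
  for n in ("scene","side"):
    img=cv2.imread(f"pics/{n}0.png")[:,:,::-1];c=cam(imaging.get_image(n));print(n)
    for nm,P,Q,z in [("shelf -x",(.418,.055),(.380,.36),.0715),("shelf +x",(.630,.085),(.592,.38),.0715),("shelf front",(.42,.052),(.628,.08),.0715),
        ("stand -x",(.453,-.318),(.419,-.064),.07),("stand +x",(.664,-.288),(.632,-.035),.07),("stand front",(.419,-.064),(.632,-.035),.07),("stand rear",(.453,-.318),(.664,-.288),.07)]:
        print(nm,end=" ");edge(img,c,P,Q,z)
E
python3 fit.py; python3 -c "
from cell import monitor
s=monitor.observe();print(s['position'],s['force'],s['ft_torque'],s['width']*92)"
```

```text
scene
shelf -x ang 96.17 pt (0.3974,0.1887) res med 0.0003
shelf +x ang 96.10 pt (0.6145,0.2419) res med 0.0003
shelf front ang 6.41 pt (0.5458,0.0719) res med 0.0002
stand -x ang 95.63 pt (0.4299,-0.2065) res med 0.0017
stand +x ang 97.21 pt (0.6579,-0.1602) res med 0.0000
stand front ang 10.75 pt (0.5271,-0.0559) res med 0.0016
stand rear ang 10.05 pt (0.5551,-0.3041) res med 0.0066
side
shelf -x ang 95.88 pt (0.3949,0.2008) res med 0.0004
shelf +x ang 96.10 pt (0.6138,0.2279) res med 0.0004
shelf front ang 7.67 pt (0.5475,0.0591) res med 0.0000
stand -x ang 96.74 pt (0.4344,-0.1964) res med 0.0004
stand +x ang 96.61 pt (0.6527,-0.1643) res med 0.0002
stand front ang 11.00 pt (0.5233,-0.0544) res med 0.0056
stand rear ang 6.84 pt (0.5742,-0.2973) res med 0.0004
[ 0.54463086 -0.26920464  0.10875716] [-2.50091146 -1.31851854  1.32202502] [-0.20885819  0.47454124  0.27469061] 11.857191824039646
```

Shelf yaw is about 6.1° and tool/tray yaw 7.4°, so I'll turn -1.3° along the way. The shelf centre line is a bit to +x of the tray's, so I'll aim dx ≈ -3 cm over 38 cm. First a slow slide, watching the forces.

Request:
move_arm --pt "0 0.1 0 0 0 0" --pt "-0.02 0.2 0 0 0 0" --pt "-0.02 0.25 0 0 0 0" --pt "-0.02 0.25 0 0 0 -0.1" --pt "-0.02 0.25 0 0 0 -0.1" --pt "-0.02 0.25 0 0 0 -0.1" --pt "-0.02 0.25 0 0 0 -0.1" --pt "-0.02 0.25 0 0 0 -0.1"

```text
clock: 8.0
position: [0.5434, -0.2508, 0.1088]
ee_rot: [-0.189, 3.136, 0.0]
force: [0.1, -1.5, -1.4]
width: 0.129
```

Request:
move_arm --pt "-0.02 0.25 -0.05 0 0 0" --pt "-0.02 0.25 -0.05 0 0 -0.1" --pt "-0.02 0.25 0 0 0 -0.1" --pt "-0.02 0.25 0 0 0 0"

```text
clock: 8.4
position: [0.5433, -0.242, 0.1087]
ee_rot: [-0.183, 3.134, -0.002]
force: [-0.2, -3.6, 5.5]
width: 0.127
```

Request:
move_arm --pt "-0.02 0.25 0 0 0 0" --pt "-0.02 0.25 0 0 0 -0.1" --pt "-0.02 0.25 0 0 0 0" --pt "-0.02 0.25 0 0 0 -0.1" --pt "-0.02 0.25 0 0 0 0" --pt "-0.02 0.25 0 0 0 0" --pt "-0.02 0.25 0 0 0 0" --pt "-0.02 0.25 0 0 0 0"

```text
clock: 9.2
position: [0.5418, -0.2219, 0.1087]
ee_rot: [-0.177, 3.134, -0.002]
force: [0.5, -3.1, 6.2]
width: 0.131
```

Request:
move_arm --pt "-0.02 0.25 0 0 0 0" --pt "-0.02 0.25 0 0 0 -0.1" --pt "-0.02 0.25 0 0 0 0" --pt "-0.02 0.25 0 0 0 -0.1" --pt "-0.02 0.25 0 0 0 0" --pt "-0.02 0.25 0 0 0 0"

```text
clock: 9.8
position: [0.5406, -0.2069, 0.1087]
ee_rot: [-0.172, 3.135, -0.002]
force: [0.8, -3.3, 6.5]
width: 0.133
```

Request:
move_arm --pt "-0.02 0.25 0 0 0 0" --pt "-0.02 0.25 0 0 0 0" --pt "-0.02 0.25 0 0 0 0" --pt "-0.02 0.25 0 0 0 0" --pt "-0.02 0.25 0 0 0 0" --pt "-0.02 0.25 0 0 0 0" --pt "-0.02 0.25 0 0 0 0" --pt "-0.02 0.25 0 0 0 0"

```text
clock: 10.6
position: [0.539, -0.1869, 0.1087]
ee_rot: [-0.172, 3.135, -0.002]
force: [0.1, -4.3, 6.2]
width: 0.128
```

Request:
move_arm --pt "-0.02 0.25 0 0 0 0" --pt "-0.02 0.25 0 0 0 0" --pt "-0.02 0.25 0 0 0 0" --pt "-0.02 0.25 0 0 0 0" --pt "-0.02 0.25 0 0 0 0" --pt "-0.02 0.25 0 0 0 0" --pt "0 0 0 0 0 0"

```text
clock: 11.3
position: [0.5379, -0.1713, 0.1087]
ee_rot: [-0.173, 3.135, -0.001]
force: [0.8, -2.1, 6.6]
width: 0.13
```

```bash
python3 - <<'E'
from h import *
s=monitor.observe();print(s["position"],s["ee_rot"],s["force"],s["ft_torque"],s["width"]*92)
a=imaging.get_image("scene")["color"][130:290,200:420,::-1];b=imaging.get_image("wrist")["color"][:,:,::-1]
cv2.imwrite("pics/m1.png",np.hstack([cv2.resize(a,(400,300),interpolation=2),cv2.resize(b,(400,300))]))
E
```

```text
[ 0.53786304 -0.17134772  0.10868864] [-1.72587188e-01  3.13471144e+00 -1.03241333e-03] [ 0.77982661 -2.06062417  6.56299849] [-0.38605178  0.17317611 -0.00844185] 12.003883095394599
```

View pics/m1.png

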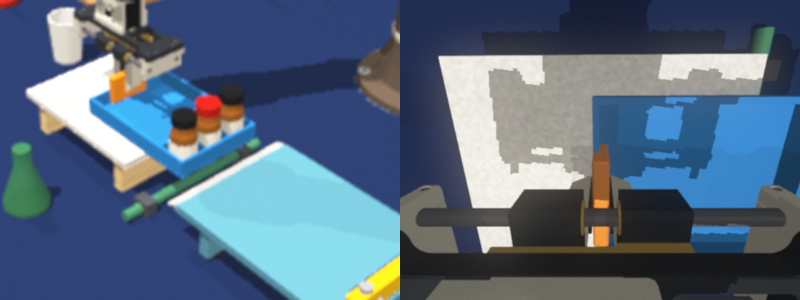

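The scene crop shows the tray level over the gap, bottles standing, and its nose near the ramp; the wrist half shows the tab still pinched. Continuing to the ramp in small steps.

Request:
move_arm --pt "-0.02 0.2 0 0 0 0" --pt "-0.02 0.2 0 0 0 0" --pt "-0.02 0.2 0 0 0 0" --pt "-0.02 0.2 0 0 0 0" --pt "-0.02 0.2 0 0 0 0" --pt "-0.02 0.2 0 0 0 0"

```text
clock: 12.0
position: [0.5367, -0.1598, 0.1087]
ee_rot: [-0.172, 3.135, -0.002]
force: [-0.0, -4.2, 6.4]
width: 0.131
```

Request:
move_arm --pt "-0.02 0.2 0 0 0 0" --pt "-0.02 0.2 0 0 0 0" --pt "-0.02 0.2 0 0 0 0"

```text
clock: 12.3
position: [0.5361, -0.1539, 0.1087]
ee_rot: [-0.172, 3.135, -0.002]
force: [0.5, -4.6, 6.7]
width: 0.131
```

Request:
move_arm --pt "-0.02 0.2 0 0 0 0" --pt "-0.02 0.2 0 0 0 0" --pt "-0.02 0.2 0 0 0 0"

```text
clock: 12.6
position: [0.5355, -0.1479, 0.1087]
ee_rot: [-0.172, 3.135, -0.002]
force: [0.6, -4.2, 6.6]
width: 0.128
```

Request:
move_arm --pt "-0.02 0.2 0 0 0 0" --pt "-0.02 0.2 0 0 0 0"

```text
clock: 12.8
position: [0.5351, -0.1439, 0.1087]
ee_rot: [-0.172, 3.134, -0.002]
force: [1.2, -4.7, 6.1]
width: 0.127
```

Request:
move_arm --pt "-0.02 0.2 0 0 0 0" --pt "-0.02 0.2 0 0 0 0"

```text
clock: 13.0
position: [0.5347, -0.1399, 0.1087]
ee_rot: [-0.172, 3.135, -0.002]
force: [0.9, -4.4, 6.6]
width: 0.129
```

Request:
move_arm --pt "-0.02 0.2 0 0 0 0" --pt "-0.02 0.2 0 0 0 0"

```text
clock: 13.2
position: [0.5343, -0.1363, 0.1087]
ee_rot: [-0.171, 3.135, -0.003]
force: [-0.0, -7.0, 5.8]
width: 0.131
```

```bash
python3 -c "
from cell import monitor
s=monitor.observe();print(s['position'],s['ee_rot'],s['force'],s['ft_torque'])"
```

```text
[ 0.53428069 -0.13631414  0.10870867] [-1.71257495e-01  3.13455486e+00 -2.58784781e-03] [-0.03297502 -6.97674048  5.78602071] [-1.37039101  0.06697214 -0.00860179]
```

Fy and the pitch moment rose, so the nose is on the ramp. I'll let the nose follow up with tiny pitch-up turns, watching the moment.

Request:
move_arm --pt "-0.01 0.1 0 0.15 0.02 0" --pt "-0.01 0.1 0 0.15 0.02 0" --force 15

```text
clock: 13.4
position: [0.534, -0.1343, 0.1086]
ee_rot: [-0.171, 3.135, 0.006]
force: [0.5, -5.0, 6.2]
width: 0.127
```

```bash
cat > o.py <<'E'
from cell import monitor
import numpy as np
s=monitor.observe();np.set_printoptions(precision=4,suppress=True);print(s['position'],s['ee_rot'],s['force'],s['ft_torque'])
E
python3 o.py
```

```text
[ 0.534  -0.1343  0.1086] [-0.171   3.1351  0.006 ] [ 0.4689 -5.0257  6.208 ] [-1.0004 -0.0437  0.0738]
```

Request:
move_arm --pt "-0.01 0.1 0 0.08 0.01 0" --pt "-0.01 0.1 0 0.08 0.01 0" --pt "-0.01 0.1 0 0.08 0.01 0"

```text
clock: 13.7
position: [0.5338, -0.131, 0.1086]
ee_rot: [-0.172, 3.135, 0.013]
force: [0.7, -4.2, 6.7]
width: 0.127
```

```bash
python3 o.py
```

```text
[ 0.5338 -0.131   0.1086] [-0.1718  3.1352  0.013 ] [ 0.7457 -4.1873  6.7033] [-1.2025  0.0137  0.012 ]
```

Request:
move_arm --pt "-0.01 0.1 0 0.05 0.01 0" --pt "-0.01 0.1 0 0.05 0.01 0" --pt "-0.01 0.1 0 0.05 0.01 0"

```text
clock: 14.0
position: [0.5336, -0.128, 0.1086]
ee_rot: [-0.172, 3.136, 0.017]
force: [0.6, -4.6, 6.0]
width: 0.131
```

```bash
python3 o.py
```

```text
[ 0.5336 -0.128   0.1086] [-0.1718  3.1355  0.0169] [ 0.6186 -4.5779  6.03  ] [-1.2139  0.0344 -0.0397]
```

The moment shows I've pitched slightly too far: the tray now resists pitching up. Taking some back and easing the hold-down.

Request:
move_arm --pt "-0.02 0.2 0 -0.15 -0.02 0" --pt "-0.02 0.2 0 -0.15 -0.02 0" --pt "-0.02 0.2 0 0 0 0"

```text
clock: 14.3
position: [0.533, -0.1218, 0.1087]
ee_rot: [-0.172, 3.135, 0.009]
force: [0.4, -4.5, 5.9]
width: 0.131
```

```bash
python3 o.py
```

```text
[ 0.533  -0.1218  0.1087] [-0.172   3.1352  0.0089] [ 0.3959 -4.4621  5.9055] [-0.8908 -0.0235  0.0526]
```

Request:
move_arm --pt "-0.02 0.2 0.02 0 0 0" --pt "-0.02 0.2 0.02 0 0 0" --pt "-0.02 0.2 0 0 0 0"

```text
clock: 14.6
position: [0.532, -0.1154, 0.1087]
ee_rot: [-0.172, 3.136, 0.01]
force: [0.7, -4.1, 6.1]
width: 0.13
```

```bash
python3 o.py; python3 - <<'E'
from h import *
a=imaging.get_image("scene")["color"][150:270,230:390,::-1]
cv2.imwrite("pics/m2.png",cv2.resize(a,(800,600),interpolation=2))
E
```

```text
[ 0.532  -0.1154  0.1087] [-0.1723  3.1361  0.0098] [ 0.6711 -4.1137  6.1489] [-1.0089 -0.09    0.0176]
```

View pics/m2.png

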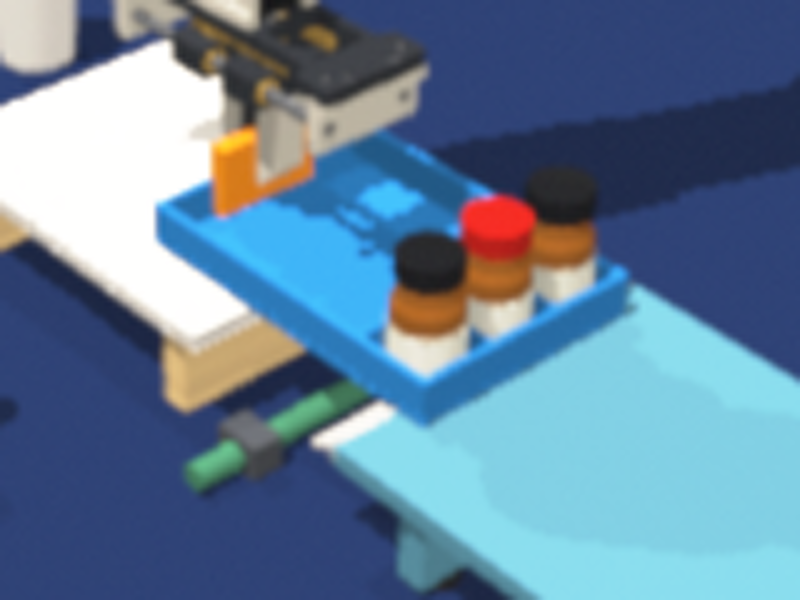

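The nose now rests about 2 cm onto the shelf with the bottles upright. Easing the hold-down while sliding.

Request:
move_arm --pt "-0.02 0.25 0.02 0 0 0" --pt "-0.02 0.25 0.02 0 0 0" --pt "-0.02 0.25 0 0 0 0" --pt "-0.02 0.25 0 0 0 0"

```text
clock: 15.05
position: [0.5307, -0.105, 0.1087]
ee_rot: [0.173, -3.136, -0.011]
force: [0.1, -3.1, 5.5]
width: 0.129
```

```bash
python3 o.py
```

```text
[ 0.5307 -0.105   0.1087] [ 0.1729 -3.1365 -0.0106] [ 0.0709 -3.1257  5.4701] [-0.9501 -0.1273 -0.0354]
```

Request:
move_arm --pt "-0.02 0.25 0.02 0 0 0" --pt "-0.02 0.25 0.02 0 0 0" --pt "-0.02 0.25 0 0 0 0" --pt "-0.02 0.25 0 0 0 0"

```text
clock: 15.45
position: [0.5295, -0.0947, 0.1087]
ee_rot: [0.173, -3.135, -0.011]
force: [0.7, -2.7, -0.4]
width: 0.129
```

```bash
python3 o.py
```

```text
[ 0.5295 -0.0947  0.1087] [ 0.1731 -3.1354 -0.0112] [ 0.7279 -2.6615 -0.4428] [-0.666  -0.1622 -0.0147]
```

Request:
move_arm --pt "-0.02 0.25 0 -0.05 0 0" --pt "-0.02 0.25 0 -0.05 0 0" --pt "-0.02 0.25 0 0 0 0" --pt "-0.02 0.25 0 0 0 0"

```text
clock: 15.85
position: [0.5289, -0.0848, 0.1089]
ee_rot: [0.173, -3.136, -0.008]
force: [0.9, -2.2, 0.5]
width: 0.13
```

```bash
python3 o.py
```

```text
[ 0.5289 -0.0848  0.1089] [ 0.173  -3.1358 -0.0083] [ 0.9031 -2.2048  0.4686] [-0.4743 -0.1669  0.0112]
```

Request:
move_arm --pt "-0.02 0.25 0 0 0 0" --pt "-0.02 0.25 0 0 0 0" --pt "-0.02 0.25 0 0 0 0" --pt "-0.02 0.25 0 0 0 0"

```text
clock: 16.25
position: [0.5282, -0.0749, 0.109]
ee_rot: [0.173, -3.136, -0.008]
force: [0.6, -3.9, 0.8]
width: 0.128
```

```bash
python3 o.py
```

```text
[ 0.5282 -0.0749  0.109 ] [ 0.1728 -3.1362 -0.0081] [ 0.6096 -3.8865  0.8478] [-0.5215 -0.1377  0.0056]
```

Request:
move_arm --pt "-0.02 0.25 0 0 0 0" --pt "-0.02 0.25 0 0 0 0" --pt "-0.02 0.25 0 0 0 0" --pt "-0.02 0.25 0 0 0 0"

```text
clock: 16.65
position: [0.5275, -0.0649, 0.109]
ee_rot: [0.173, -3.136, -0.008]
force: [0.1, -2.8, 0.4]
width: 0.131
```

```bash
python3 o.py
```

```text
[ 0.5275 -0.0649  0.109 ] [ 0.1728 -3.1362 -0.008 ] [ 0.0525 -2.792   0.3786] [-0.5767 -0.1309 -0.0261]
```

Request:
move_arm --pt "-0.02 0.25 0 0 0 0" --pt "-0.02 0.25 0 0 0 0" --pt "-0.02 0.25 0 0 0 0" --pt "-0.02 0.25 0 0 0 0"

```text
clock: 17.05
position: [0.5267, -0.0549, 0.109]
ee_rot: [0.173, -3.136, -0.008]
force: [0.5, -3.1, 2.3]
width: 0.134
```

```bash
python3 o.py
```

```text
[ 0.5267 -0.0549  0.109 ] [ 0.1729 -3.1362 -0.008 ] [ 0.4825 -3.1359  2.2758] [-0.6495 -0.1247 -0.0153]
```

Request:
move_arm --pt "-0.02 0.25 0.02 -0.05 0 0" --pt "-0.02 0.25 0.02 -0.05 0 0" --pt "-0.02 0.25 0 0 0 0" --pt "-0.02 0.25 0 0 0 0"

```text
clock: 17.45
position: [0.5258, -0.0449, 0.1094]
ee_rot: [0.173, -3.136, -0.005]
force: [-0.1, -2.9, 3.0]
width: 0.129
```

```bash
python3 o.py
```

```text
[ 0.5258 -0.0449  0.1094] [ 0.1729 -3.1361 -0.0053] [-0.1317 -2.8604  3.0326] [-0.7198 -0.1687 -0.0654]
```

Request:
move_arm --pt "-0.02 0.25 0.01 -0.05 0 0" --pt "-0.02 0.25 0.01 -0.05 0 0" --pt "-0.02 0.25 0 0 0 0" --pt "-0.02 0.25 0 0 0 0"

```text
clock: 17.85
position: [0.5251, -0.0349, 0.1096]
ee_rot: [0.173, -3.136, -0.003]
force: [-0.7, -2.9, 2.7]
width: 0.126
```

```bash
python3 o.py
```

```text
[ 0.5251 -0.0349  0.1096] [ 0.1728 -3.1361 -0.0026] [-0.6515 -2.9459  2.729 ] [-0.6805 -0.1446  0.0513]
```

Request:
move_arm --pt "-0.02 0.25 0.02 0 0 0" --pt "-0.02 0.25 0.02 -0.05 0 0" --pt "-0.02 0.25 0.01 0 0 0" --pt "-0.02 0.25 0 0 0 0"

```text
clock: 18.25
position: [0.5238, -0.0246, 0.1097]
ee_rot: [0.173, -3.135, -0.002]
force: [0.6, -1.0, -3.0]
width: 0.129
```

```bash
python3 o.py
```

```text
[ 0.5238 -0.0246  0.1097] [ 0.1732 -3.1349 -0.0016] [ 0.6368 -0.95   -3.0186] [-0.3834 -0.1185  0.0364]
```

Request:
move_arm --pt "-0.02 0.25 0.02 -0.05 0 0" --pt "-0.02 0.25 0.01 0 0 0" --pt "-0.02 0.25 0 0 0 0" --pt "-0.02 0.25 0 0 0 0"

```text
clock: 18.65
position: [0.5233, -0.0149, 0.1103]
ee_rot: [0.173, -3.136, 0.0]
force: [-0.2, -1.1, -2.6]
width: 0.13
```

```bash
python3 o.py
```

```text
[ 0.5233 -0.0149  0.1103] [ 0.1729 -3.1355  0.0001] [-0.2063 -1.0733 -2.589 ] [-0.5005 -0.0424  0.0039]
```

The rear is now being held up slightly, so I'm lowering it to neutral.

Request:
move_arm --pt "0 0.1 -0.03 0 0 0" --pt "-0.01 0.1 -0.02 0 0 0"

```text
clock: 18.85
position: [0.5233, -0.013, 0.1098]
ee_rot: [0.173, -3.136, 0.0]
force: [-0.0, -1.1, -2.5]
width: 0.13
```

```bash
python3 o.py
```

```text
[ 0.5233 -0.013   0.1098] [ 0.1729 -3.1358  0.0002] [-0.018  -1.0718 -2.5118] [-0.4216 -0.0283  0.0592]
```

Request:
move_arm --pt "0 0.05 -0.02 0 0 0" --pt "0 0.05 -0.02 0 0 0"

```text
clock: 19.05
position: [0.5235, -0.0124, 0.1097]
ee_rot: [0.172, -3.136, 0.0]
force: [-1.5, -3.6, 3.1]
width: 0.13
```

```bash
python3 o.py
```

```text
[ 0.5235 -0.0124  0.1097] [ 0.1725 -3.1362  0.0005] [-1.4898 -3.619   3.1319] [-0.5183  0.1466  0.0918]
```

Request:
move_arm --pt "0 0.05 -0.02 0 0 0" --pt "0 0.05 -0.02 0 0 0"

```text
clock: 19.25
position: [0.5239, -0.0117, 0.1096]
ee_rot: [-0.172, 3.137, -0.001]
force: [-0.9, -3.9, 7.4]
width: 0.131
```

```bash
python3 o.py; python3 - <<'E'
from h import *
a=imaging.get_image("scene")["color"][165:285,250:410,::-1]
cv2.imwrite("pics/m3.png",cv2.resize(a,(800,600),interpolation=2))
E
```

```text
[ 0.5239 -0.0117  0.1096] [-0.172   3.1367 -0.0008] [-0.9162 -3.8614  7.3512] [-0.8138  0.2776  0.1843]
```

View pics/m3.png

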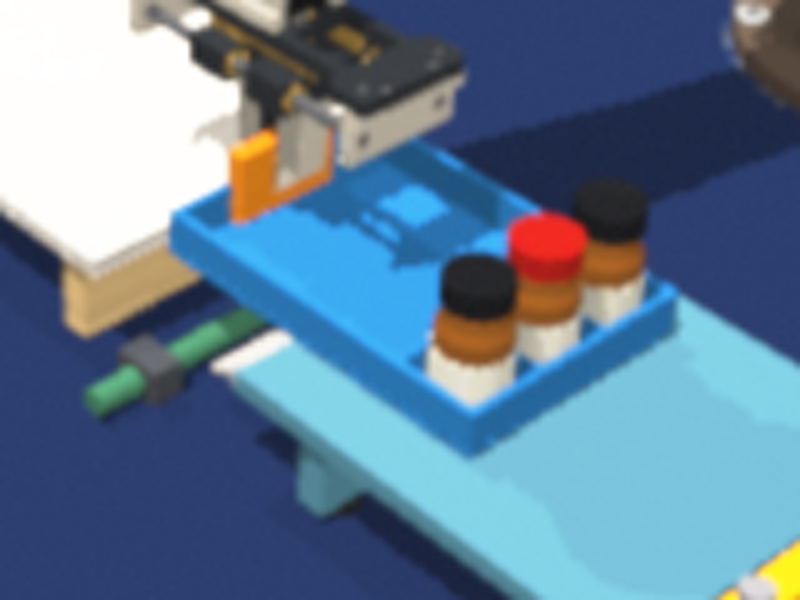

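The tray lies flat on the shelf with its rear just past the stand and the bottles upright. Neutral height is about 0.1097, so I'm backing off the pressure and sliding on.

Request:
move_arm --pt "0 0.05 0.03 0 0 0" --pt "0 0.1 0.03 0 0 0" --pt "-0.02 0.2 0 0 0 0" --pt "-0.02 0.25 0 0 0 0" --pt "-0.02 0.25 0 0 0 0"

```text
clock: 19.8
position: [0.5229, -0.0024, 0.1097]
ee_rot: [0.173, -3.136, 0.0]
force: [0.8, -3.0, 2.2]
width: 0.129
```

```bash
python3 o.py
```

```text
[ 0.5229 -0.0024  0.1097] [ 0.1728 -3.1362  0.0002] [ 0.8114 -3.0222  2.2184] [-0.5641 -0.0985  0.0407]
```

Request:
move_arm --pt "-0.02 0.25 0 0 0 0" --pt "-0.02 0.25 0 0 0 0" --pt "-0.02 0.25 0 0 0 0" --pt "-0.02 0.25 0 0 0 0"

```text
clock: 20.2
position: [0.5219, 0.0076, 0.1097]
ee_rot: [0.173, -3.136, 0.0]
force: [-1.0, -3.7, 2.6]
width: 0.131
```

```bash
python3 o.py
```

```text
[0.5219 0.0076 0.1097] [ 0.1728 -3.1359  0.0002] [-0.9738 -3.7296  2.592 ] [-0.6188 -0.1563  0.0105]
```

Request:
move_arm --pt "-0.02 0.25 0.01 0 0 -0.1" --pt "-0.02 0.25 0 0 0 -0.1" --pt "-0.02 0.25 0 0 0 0" --pt "-0.02 0.25 0 0 0 0" --pt "-0.02 0.25 0 0 0 0" --pt "-0.02 0.25 0 0 0 0" --pt "-0.02 0.25 0 0 0 0" --pt "-0.02 0.25 0 0 0 0"

```text
clock: 21.0
position: [0.5202, 0.0276, 0.1097]
ee_rot: [0.167, -3.136, 0.0]
force: [0.4, -3.1, 1.5]
width: 0.126
```

Request:
move_arm --pt "-0.02 0.25 0 0 0 0" --pt "-0.02 0.25 0 0 0 0" --pt "-0.02 0.25 0 0 0 0" --pt "-0.02 0.25 0 0 0 0" --pt "-0.02 0.25 0 0 0 0" --pt "-0.02 0.25 0 0 0 0" --pt "-0.02 0.25 0 0 0 0" --pt "-0.02 0.25 0 0 0 0"

```text
clock: 21.8
position: [0.5186, 0.0476, 0.1097]
ee_rot: [0.167, -3.136, 0.0]
force: [0.2, -2.4, 0.1]
width: 0.129
```

Request:
move_arm --pt "-0.02 0.25 0 0 0 0" --pt "-0.02 0.25 0 0 0 0" --pt "-0.02 0.25 0 0 0 0" --pt "-0.02 0.25 0 0 0 0" --pt "-0.02 0.25 0 0 0 0" --pt "-0.02 0.25 0 0 0 0" --pt "-0.02 0.25 0 0 0 0" --pt "-0.02 0.25 0 0 0 0"

```text
clock: 22.6
position: [0.517, 0.0676, 0.1097]
ee_rot: [0.167, -3.136, 0.0]
force: [0.4, -2.7, 0.1]
width: 0.133
```

```bash
python3 o.py; python3 - <<'E'
from h import *
d=imaging.get_image("scene");c=cam(d);I=d["color"]
cv2.imwrite("pics/m4.png",cv2.resize(I[180:315,300:480,::-1],(800,600),interpolation=2))
from fit import edge
p=monitor.observe()["position"][:2];u=np.array([-.107,.994]);v=np.array([.994,.107])
tc=p+u*.104
edge(I,c,tc+v*.075-u*.11,tc+v*.075+u*.11,.0995)   # +x upper rim
edge(I,c,tc+u*.11-v*.075,tc+u*.11+v*.075,.0995)   # front rim
d=imaging.get_image("wrist");cv2.imwrite("pics/w4.png",d["color"][:,:,::-1])
E
```

```text
[0.517  0.0676 0.1097] [ 0.1673 -3.1359  0.0001] [ 0.4408 -2.677   0.0809] [-0.4566 -0.1107  0.0168]
ang 96.71 pt (0.5823,0.1864) res med 0.0006
ang 5.91 pt (0.4862,0.2753) res med 0.0028
```

View pics/m4.png

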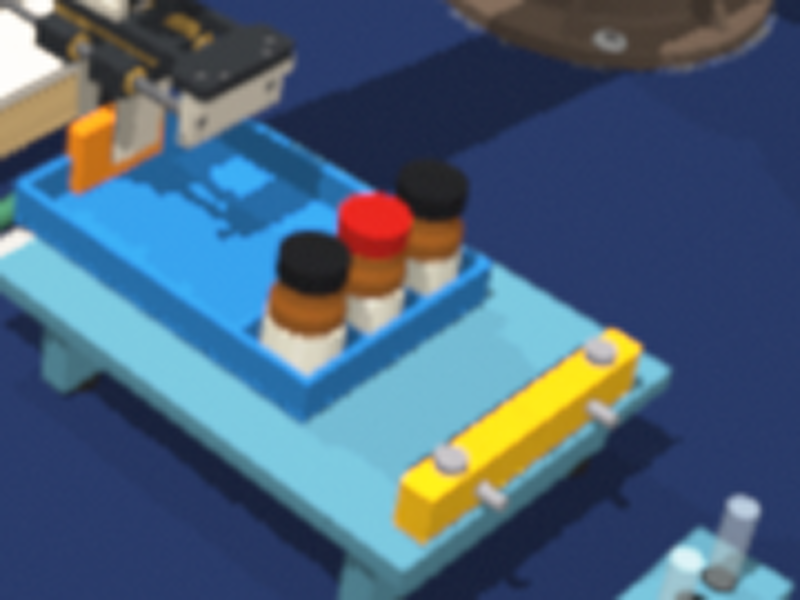

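The tray is flat and centred, about 4–5 cm short of the yellow bar, bottles standing. One more slide, then creep to contact.

Request:
move_arm --pt "-0.02 0.25 0 0 0 0" --pt "-0.02 0.25 0 0 0 0" --pt "-0.02 0.25 0 0 0 0" --pt "-0.02 0.25 0 0 0 0" --pt "-0.02 0.2 0 0 0 0" --pt "-0.02 0.2 0 0 0 0" --pt "-0.02 0.2 0 0 0 0" --pt "-0.01 0.1 0 0 0 0"

```text
clock: 23.5
position: [0.5155, 0.0847, 0.1097]
ee_rot: [0.168, -3.136, 0.0]
force: [0.5, -1.6, -0.9]
width: 0.131
```

Request:
move_arm --pt "-0.01 0.1 0 0 0 0" --pt "-0.01 0.1 0 0 0 0" --pt "-0.01 0.1 0 0 0 0" --pt "-0.01 0.1 0 0 0 0" --pt "-0.01 0.1 0 0 0 0"

```text
clock: 24.0
position: [0.5151, 0.0894, 0.1097]
ee_rot: [0.167, -3.136, 0.0]
force: [0.1, -1.3, -1.7]
width: 0.131
```

Request:
move_arm --pt "-0.01 0.1 0 0 0 0" --pt "-0.01 0.1 0 0 0 0" --pt "-0.01 0.1 0 0 0 0" --pt "-0.01 0.1 0 0 0 0"

```text
clock: 24.4
position: [0.5147, 0.0935, 0.1097]
ee_rot: [0.167, -3.136, 0.0]
force: [-0.0, -2.2, -1.6]
width: 0.131
```

```bash
python3 o.py; python3 - <<'E'
from h import *
d=imaging.get_image("scene");cv2.imwrite("pics/m5.png",cv2.resize(d["color"][180:315,300:480,::-1],(800,600),interpolation=2))
E
```

```text
[0.5147 0.0935 0.1097] [ 0.1674 -3.136   0.0001] [-0.0447 -2.2412 -1.5563] [-0.3245 -0.139   0.007 ]
```

View pics/m5.png

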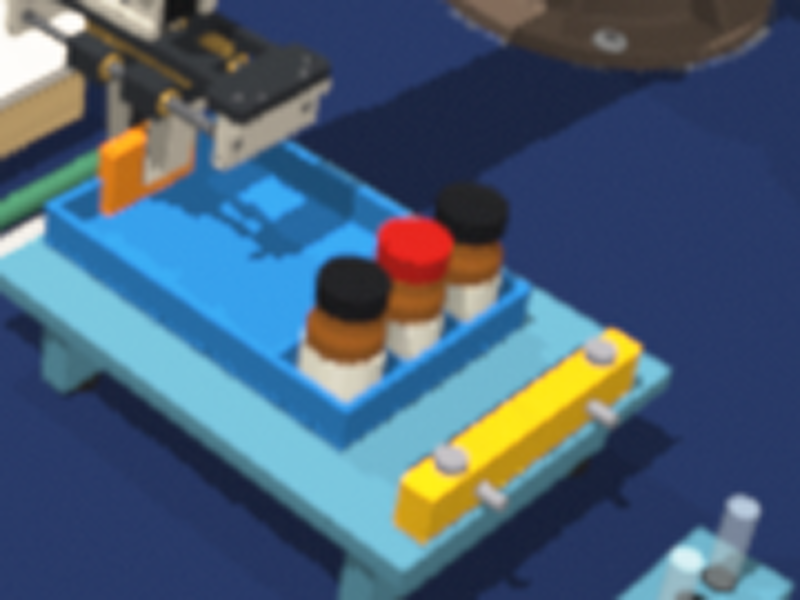

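About 2–3 cm remain in front of the bar. The rear load is -1.6 N, so I'm lowering 0.2 mm and creeping on.

Request:
move_arm --pt "-0.01 0.1 -0.02 0 0 0" --pt "-0.01 0.1 0 0 0 0" --pt "-0.01 0.1 0 0 0 0" --pt "-0.01 0.1 0 0 0 0" --pt "-0.01 0.1 0 0 0 0"

```text
clock: 24.95
position: [0.5144, 0.0984, 0.1097]
ee_rot: [0.167, -3.137, 0.0]
force: [0.4, -2.7, 2.7]
width: 0.128
```

Request:
move_arm --pt "-0.01 0.1 0 0 0 0" --pt "-0.01 0.1 0 0 0 0" --pt "-0.01 0.1 0 0 0 0"

```text
clock: 25.25
position: [0.5141, 0.1014, 0.1097]
ee_rot: [0.167, -3.137, 0.0]
force: [0.6, -4.2, 4.9]
width: 0.131
```

Request:
move_arm --pt "-0.01 0.08 0 0 0 0" --pt "-0.01 0.08 0 0 0 0"

```text
clock: 25.45
position: [0.5139, 0.103, 0.1097]
ee_rot: [0.167, -3.137, 0.0]
force: [0.5, -3.9, 5.9]
width: 0.126
```

Request:
move_arm --pt "-0.01 0.08 0 0 0 0" --pt "-0.01 0.08 0 0 0 0"

```text
clock: 25.65
position: [0.5137, 0.1046, 0.1097]
ee_rot: [0.167, -3.137, 0.0]
force: [0.9, -4.0, 5.5]
width: 0.132
```

Request:
move_arm --pt "-0.01 0.08 0 0 0 0" --pt "-0.01 0.08 0 0 0 0"

```text
clock: 25.85
position: [0.5135, 0.1061, 0.1097]
ee_rot: [0.167, -3.137, 0.0]
force: [0.7, -3.0, 5.0]
width: 0.13
```

Request:
move_arm --pt "-0.01 0.08 0.02 0 0 0" --pt "-0.01 0.08 0 0 0 0"

```text
clock: 26.05
position: [0.5131, 0.1079, 0.1097]
ee_rot: [0.167, -3.136, 0.0]
force: [0.5, -3.8, 2.3]
width: 0.132
```

Request:
move_arm --pt "-0.01 0.08 0 0 0 0" --pt "-0.01 0.08 0 0 0 0"

```text
clock: 26.25
position: [0.5128, 0.1095, 0.1097]
ee_rot: [0.167, -3.136, 0.0]
force: [0.8, -2.8, 2.4]
width: 0.129
```

Request:
move_arm --pt "-0.01 0.08 0 0 0 0" --pt "-0.01 0.08 0 0 0 0"

```text
clock: 26.45
position: [0.5127, 0.1111, 0.1097]
ee_rot: [0.167, -3.136, 0.0]
force: [1.0, -3.1, 2.5]
width: 0.131
```

Request:
move_arm --pt "-0.01 0.08 0 0 0 0" --pt "-0.01 0.08 0 0 0 0"

```text
clock: 26.65
position: [0.5124, 0.1127, 0.1097]
ee_rot: [0.167, -3.136, 0.0]
force: [0.0, -3.3, 2.4]
width: 0.13
```

```bash
python3 o.py
```

```text
[0.5124 0.1127 0.1097] [ 0.1674 -3.136   0.0001] [ 0.016  -3.3051  2.4   ] [-0.5493 -0.1747 -0.0046]
```

Request:
move_arm --pt "-0.01 0.06 0 0 0 0" --pt "0 0.06 0 0 0 0"

```text
clock: 26.85
position: [0.5123, 0.1139, 0.1097]
ee_rot: [0.167, -3.136, 0.0]
force: [0.5, -3.1, 3.2]
width: 0.129
```

Request:
move_arm --pt "-0.01 0.06 0 0 0 0" --pt "0 0.06 0 0 0 0"

```text
clock: 27.05
position: [0.5122, 0.115, 0.1097]
ee_rot: [0.167, -3.136, 0.0]
force: [0.2, -3.1, 2.3]
width: 0.13
```

Request:
move_arm --pt "-0.01 0.06 0 0 0 0" --pt "0 0.06 0 0 0 0"

```text
clock: 27.25
position: [0.5121, 0.1163, 0.1097]
ee_rot: [0.167, -3.136, 0.0]
force: [1.0, -2.6, 2.0]
width: 0.129
```

Request:
move_arm --pt "-0.01 0.06 0 0 0 0" --pt "0 0.06 0 0 0 0"

```text
clock: 27.45
position: [0.512, 0.1175, 0.1097]
ee_rot: [0.167, -3.136, 0.0]
force: [-0.4, -2.4, 2.7]
width: 0.129
```

Request:
move_arm --pt "-0.01 0.04 0 0 0 0" --pt "0 0.04 0 0 0 0"

```text
clock: 27.65
position: [0.512, 0.1183, 0.1097]
ee_rot: [0.167, -3.136, 0.0]
force: [0.5, -2.4, 1.4]
width: 0.13
```

Request:
move_arm --pt "-0.01 0.06 0 0 0 0" --pt "0 0.06 0 0 0 0"

```text
clock: 27.85
position: [0.5119, 0.1194, 0.1097]
ee_rot: [0.167, -3.136, 0.0]
force: [-0.7, -2.4, 1.9]
width: 0.127
```

Request:
move_arm --pt "-0.01 0.05 0 0 0 0" --pt "0 0.05 0 0 0 0"

```text
clock: 28.05
position: [0.5117, 0.1204, 0.1097]
ee_rot: [0.167, -3.136, 0.0]
force: [0.1, -3.4, 1.0]
width: 0.129
```

Request:
move_arm --pt "-0.01 0.06 0 0 0 0" --pt "0 0.06 0 0 0 0"

```text
clock: 28.25
position: [0.5117, 0.1216, 0.1097]
ee_rot: [0.167, -3.136, 0.0]
force: [-0.3, -3.0, 1.1]
width: 0.131
```

Request:
move_arm --pt "-0.01 0.05 0 0 0 0" --pt "0 0.05 0 0 0 0"

```text
clock: 28.45
position: [0.5115, 0.1226, 0.1097]
ee_rot: [0.167, -3.136, 0.0]
force: [-0.6, -2.6, 0.9]
width: 0.131
```

```bash
python3 o.py; python3 - <<'E'
from h import *
d=imaging.get_image("scene");cv2.imwrite("pics/m6.png",cv2.resize(d["color"][220:310,350:470,::-1],(800,600),interpolation=2))
E
```

```text
[0.5115 0.1226 0.1097] [ 0.1673 -3.136   0.0002] [-0.5604 -2.6248  0.94  ] [-0.454  -0.0866  0.0272]
```

View pics/m6.png

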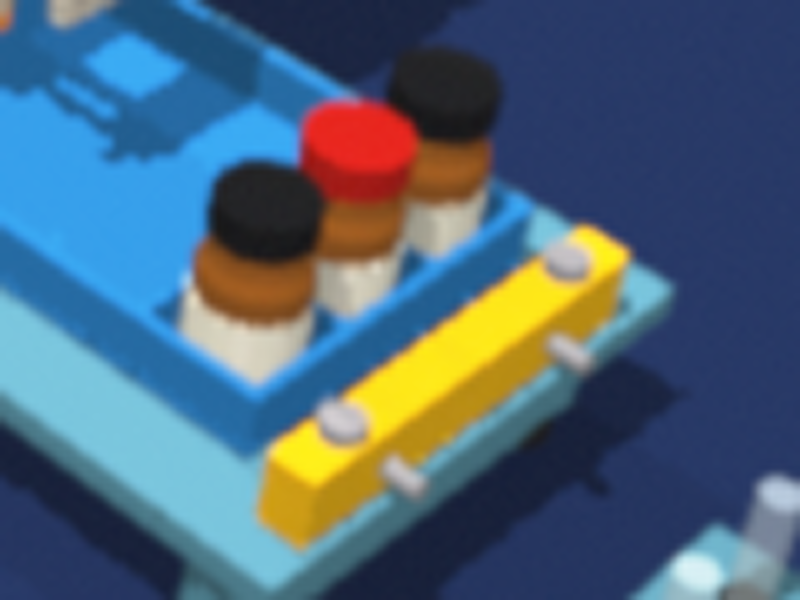

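The front edge is parallel to the bar, with roughly 1 cm left and the bottles upright. Continuing to creep.

Request:
move_arm --pt "-0.01 0.06 0 0 0 0" --pt "0 0.06 0 0 0 0"

```text
clock: 28.7
position: [0.5114, 0.1238, 0.1097]
ee_rot: [0.167, -3.136, 0.0]
force: [0.3, -2.7, 0.6]
width: 0.127
```

Request:
move_arm --pt "-0.01 0.06 0 0 0 0" --pt "0 0.06 0 0 0 0"

```text
clock: 28.9
position: [0.5113, 0.1251, 0.1097]
ee_rot: [0.167, -3.136, 0.0]
force: [0.3, -1.6, 0.8]
width: 0.13
```

Request:
move_arm --pt "-0.01 0.06 0 0 0 0" --pt "0 0.06 0 0 0 0"

```text
clock: 29.1
position: [0.5113, 0.1263, 0.1097]
ee_rot: [0.167, -3.136, 0.0]
force: [-0.0, -2.1, -0.4]
width: 0.133
```

Request:
move_arm --pt "-0.01 0.05 0 0 0 0" --pt "0 0.05 0 0 0 0"

```text
clock: 29.3
position: [0.5112, 0.1272, 0.1097]
ee_rot: [0.167, -3.136, 0.0]
force: [0.0, -1.7, 0.3]
width: 0.134
```

Request:
move_arm --pt "-0.01 0.06 0 0 0 0" --pt "0 0.06 0 0 0 0"

```text
clock: 29.5
position: [0.511, 0.1284, 0.1097]
ee_rot: [0.167, -3.136, 0.0]
force: [-0.1, -2.9, -1.0]
width: 0.135
```

Request:
move_arm --pt "-0.01 0.05 0 0 0 0" --pt "0 0.05 0 0 0 0"

```text
clock: 29.7
position: [0.511, 0.1295, 0.1097]
ee_rot: [0.167, -3.136, 0.0]
force: [0.1, -2.5, -0.2]
width: 0.128
```

Request:
move_arm --pt "-0.01 0.06 -0.01 0 0 0" --pt "0 0.06 0 0 0 0"

```text
clock: 29.9
position: [0.5109, 0.1306, 0.1097]
ee_rot: [0.167, -3.136, 0.0]
force: [-0.6, -2.2, 0.8]
width: 0.131
```

Request:
move_arm --pt "-0.01 0.05 0 0 0 0" --pt "0 0.05 0 0 0 0"

```text
clock: 30.1
position: [0.5109, 0.1316, 0.1097]
ee_rot: [0.167, -3.136, 0.0]
force: [0.5, -2.1, 1.3]
width: 0.132
```

Request:
move_arm --pt "-0.01 0.06 0 0 0 0" --pt "0 0.06 0 0 0 0"

```text
clock: 30.3
position: [0.5108, 0.1328, 0.1097]
ee_rot: [0.167, -3.136, 0.0]
force: [-0.3, -2.1, 2.6]
width: 0.129
```

Request:
move_arm --pt "-0.01 0.05 0 0 0 0" --pt "0 0.05 0 0 0 0"

```text
clock: 30.5
position: [0.5107, 0.1338, 0.1097]
ee_rot: [0.167, -3.136, 0.0]
force: [0.5, -3.2, 2.9]
width: 0.13
```

Request:
move_arm --pt "-0.01 0.06 0 0 0 0" --pt "0 0.06 0 0 0 0"

```text
clock: 30.7
position: [0.5106, 0.135, 0.1097]
ee_rot: [0.167, -3.136, 0.0]
force: [0.9, -3.6, 3.0]
width: 0.128
```

Request:
move_arm --pt "-0.01 0.05 0 0 0 0" --pt "0 0.05 0 0 0 0"

```text
clock: 30.9
position: [0.5105, 0.1354, 0.1097]
ee_rot: [0.167, -3.136, 0.001]
force: [0.3, -6.0, 4.0]
width: 0.129
```

Contact: the motion lags and Fy is -6. Checking the moments.

Request:
move_arm --pt "0 0.02 0 0 0 0" --pt "0 0 0 0 0 0"

```text
clock: 31.1
position: [0.5105, 0.1353, 0.1097]
ee_rot: [0.166, -3.136, 0.001]
force: [0.2, -6.4, 4.7]
width: 0.13
```

```bash
python3 o.py
```

```text
[0.5105 0.1353 0.1097] [ 0.1661 -3.1362  0.0014] [ 0.2208 -6.3968  4.7327] [-1.1316 -0.0848  0.0803]
```

Request:
move_arm --pt "0 0.02 0.02 0 0 0" --pt "0 0.02 0 0 0 0"

```text
clock: 31.3
position: [0.5102, 0.1354, 0.1097]
ee_rot: [0.166, -3.135, 0.002]
force: [-0.6, -8.0, 3.0]
width: 0.123
```

```bash
python3 o.py
```

```text
[0.5102 0.1354 0.1097] [ 0.1657 -3.1355  0.002 ] [-0.5964 -7.958   3.0382] [-1.3674 -0.0302 -0.0879]
```

Request:
move_arm --pt "0 0.02 0 0 0 0" --pt "0 0.01 0 0 0 0"

```text
clock: 31.5
position: [0.5101, 0.1355, 0.1097]
ee_rot: [0.165, -3.135, 0.002]
force: [-0.2, -8.2, 2.8]
width: 0.132
```

```bash
python3 o.py
```

```text
[0.5101 0.1355 0.1097] [ 0.1653 -3.1354  0.0024] [-0.2128 -8.1502  2.8393] [-1.461  -0.0447 -0.0147]
```

Request:
move_arm --pt "0 0.02 0 0 0 0" --pt "0 0.01 0 0 0 0" --pt "0 0 0 0 0 0" --pt "0 0 0 0 0 0" --pt "0 0 0 0 0 0" --pt "0 0 0 0 0 0" --pt "0 0 0 0 0 0" --pt "0 0 0 0 0 0"

```text
clock: 32.3
position: [0.5102, 0.1354, 0.1097]
ee_rot: [0.165, -3.135, 0.003]
force: [-0.9, -8.6, 2.6]
width: 0.129
```

```bash
python3 o.py;python3 - <<'E'
from h import *
d=imaging.get_image("scene");s=imaging.get_image("side")
w=imaging.get_image("wrist")
cv2.imwrite("pics/m7.png",np.hstack([cv2.resize(d["color"][220:310,350:470,::-1],(400,300),interpolation=2),cv2.resize(w["color"][:,:,::-1],(400,300))]))
E
```

```text
[0.5102 0.1354 0.1097] [ 0.1647 -3.1354  0.0028] [-0.869  -8.6109  2.601 ] [-1.5851 -0.0029  0.0333]
```

The press held at about 8.5 N for 0.8 s with the yaw moment near zero, so it's flush. Easing slightly, then opening.

Request:
move_arm --pt "0 -0.03 0 0 0 0" --pt "0 -0.03 0 0 0 0" --pt "0 0 0 0 0 0"

```text
clock: 32.75
position: [0.5102, 0.1354, 0.1097]
ee_rot: [0.166, -3.136, 0.002]
force: [-0.6, -6.4, 2.0]
width: 0.128
```

Request:
move_arm --pt "0 0 0 0 0 0" --pt "0 0 0 0 0 0" --pt "0 0 0 0 0 0" --pt "0 0 0 0 0 0" --pt "0 0 0 0 0 0" --pt "0 0 0 0 0 0" --pt "0 0 0 0 0 0" --grip 0.6

```text
clock: 33.45
position: [0.5104, 0.1366, 0.1098]
ee_rot: [0.167, -3.136, 0.0]
force: [-0.8, 0.2, 0.3]
width: 0.596
```

```bash
python3 o.py; python3 -c "
from cell import monitor;print(monitor.observe()['width'])"
```

```text
[0.5104 0.1366 0.1098] [ 0.1674 -3.1361  0.0001] [-0.8191  0.2163  0.3056] [0.0193 0.0176 0.0535]
0.5963111660428999
```

Released cleanly, with forces near zero. Lifting straight up and away, then a final look.

Request:
move_arm --pt "0 0 0.5 0 0 0" --pt "0 0 1 0 0 0" --pt "0 0 2 0 0 0" --pt "0 0 3 0 0 0" --pt "0 0 3 0 0 0" --pt "0 0 3 0 0 0" --pt "0 -2 2 0 0 0" --pt "0 -3 0 0 0 0"

```text
clock: 34.25
position: [0.512, 0.0879, 0.2586]
ee_rot: [-0.172, 3.132, 0.003]
force: [0.7, -0.9, -0.5]
width: 0.6
```

Request:
move_arm --pt "0 -3 0 0 0 0" --pt "0 -3 0 0 0 0" --pt "0 -3 0 0 0 0" --pt "0 0 0 0 0 0" --pt "0 0 0 0 0 0"

```text
clock: 34.75
position: [0.5104, -0.0039, 0.2556]
ee_rot: [0.164, -3.137, -0.001]
force: [0.4, 0.2, -0.3]
width: 0.597
```

```bash
python3 o.py;python3 - <<'E'
from h import *
d=imaging.get_image("scene");w=imaging.get_image("wrist")
cv2.imwrite("pics/m8.png",np.hstack([cv2.resize(d["color"][180:315,300:480,::-1],(400,300),interpolation=2),cv2.resize(w["color"][:,:,::-1],(400,300))]))
E
```

```text
[ 0.5104 -0.0039  0.2556] [ 0.1645 -3.1371 -0.0006] [ 0.4424  0.2033 -0.2523] [ 0.0265  0.0053 -0.0207]
```

View pics/m8.png

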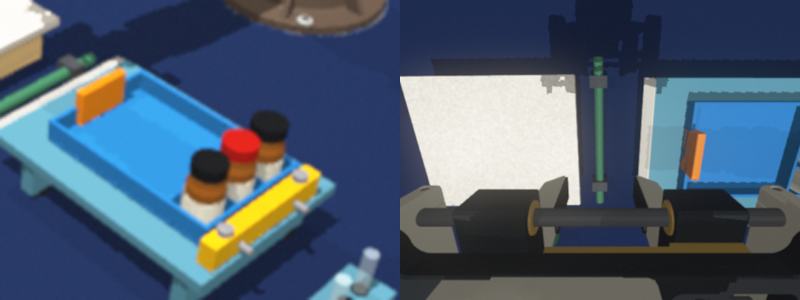

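The tray sits flush and parallel at the stop on the shelf, with the bottles upright, the gripper clear and the rest of the bench undisturbed. Handing in.

```bash
python3 -c "
from cell import workorder;print(workorder.sign_off())"
```

```text
the job is handed in; nothing more can be done
None
```

I slid the tray across the gap onto the shelf, pressed it against the buffer, let go and handed the job in at about 35 s.

- **Crossing:** I pinched the tab and held the rear down with about 6 N while the front hung over the gap. The nose stayed level and climbed the ramp onto the shelf.
- **Pressing home:** I held about 8.5 N on the wrist for 0.8 s; sliding friction accounts for roughly 2 to 3 N of that. The yaw moment stayed near zero, so contact was even along the front edge. Forces read zero after release.
- **Last picture:** The tray is straight against the stop, all three bottles are standing, and the gripper is clear. I did not re-measure the rack, flask or beaker at the end, but the arm stayed well away from them.

**What went less smoothly:**
- The vertical load wavered between about -3 and +7 N as the rear came off the stand. For about half a second the rear was very likely held up by a fraction of a millimetre before I lowered it again.
- One camera edge fit put the tray's yaw about 0.6° off the shelf's, but the contact moment and the last picture did not bear that out.

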